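# Sort used polishing pads by firmness

## Task

Check the four used foam polishing pads in the tray, going along the row from the robot's left to its right: push each pad's plate straight down about 5 mm, hold it a moment and feel how hard it pushes back, without crushing the foam (never more than 8 mm). Put the worn-out pads, those that push back with clearly less than 10 N, into the scrap tub; leave the firm ones lying plate up in their own compartments. Do not disturb the tin, the bottle or the brush.

Things in the scene. Friction and masses are not known exactly. Their poses are not given: they have to be found in the camera images.
- pad_a: one of four look-alike foam polishing pads, foam down, 75 g: foam disc 50 mm across, 24 mm thick; on it a hard black plate 44 mm across, 5 mm thick (face 29 mm above the origin); in its centre an upright steel stem 18 mm across, 22 mm tall, top 51 mm above the origin, by which it can be lifted. Origin: centre of the foam's underside, z up. Firm and soft ones look the same
- cap_a (a joint): how far plate and stem of pad_a are pushed straight down into its foam, m (0.010 bottomed out; free, they settle 0.1 to 0.3 mm by their weight); they spring back. The push grows evenly with depth: at 5 mm a good pad pushes back with 13 to 17 N, a worn-out one with 5 to 8 N
- pad_b: one of four look-alike foam polishing pads, foam down, 75 g: foam disc 50 mm across, 24 mm thick; on it a hard black plate 44 mm across, 5 mm thick (face 29 mm above the origin); in its centre an upright steel stem 18 mm across, 22 mm tall, top 51 mm above the origin, by which it can be lifted. Origin: centre of the foam's underside, z up. Firm and soft ones look the same
- cap_b (a joint): how far plate and stem of pad_b are pushed straight down into its foam, m (0.010 bottomed out; free, they settle 0.1 to 0.3 mm by their weight); they spring back. The push grows evenly with depth: at 5 mm a good pad pushes back with 13 to 17 N, a worn-out one with 5 to 8 N
- pad_c: one of four look-alike foam polishing pads, foam down, 75 g: foam disc 50 mm across, 24 mm thick; on it a hard black plate 44 mm across, 5 mm thick (face 29 mm above the origin); in its centre an upright steel stem 18 mm across, 22 mm tall, top 51 mm above the origin, by which it can be lifted. Origin: centre of the foam's underside, z up. Firm and soft ones look the same
- cap_c (a joint): how far plate and stem of pad_c are pushed straight down into its foam, m (0.010 bottomed out; free, they settle 0.1 to 0.3 mm by their weight); they spring back. The push grows evenly with depth: at 5 mm a good pad pushes back with 13 to 17 N, a worn-out one with 5 to 8 N
- pad_d: one of four look-alike foam polishing pads, foam down, 75 g: foam disc 50 mm across, 24 mm thick; on it a hard black plate 44 mm across, 5 mm thick (face 29 mm above the origin); in its centre an upright steel stem 18 mm across, 22 mm tall, top 51 mm above the origin, by which it can be lifted. Origin: centre of the foam's underside, z up. Firm and soft ones look the same
- cap_d (a joint): how far plate and stem of pad_d are pushed straight down into its foam, m (0.010 bottomed out; free, they settle 0.1 to 0.3 mm by their weight); they spring back. The push grows evenly with depth: at 5 mm a good pad pushes back with 13 to 17 N, a worn-out one with 5 to 8 N
- tray: fixed low steel tray 110 x 344 x 20 mm with four compartments in a row along its y axis (pitch 85 mm, walls 4 mm, floor 4 mm thick), one pad in each. Origin: centre of its underside; y points to the robot's left along the row, x away from the robot (the tray may stand turned by up to 17 degrees)
- cell1 (a point): centre of the floor of compartment 1, counted from the robot's left (+y) end of the row; 4 mm above the tray's underside
- cell2 (a point): centre of the floor of compartment 2, counted from the robot's left (+y) end of the row; 4 mm above the tray's underside
- cell3 (a point): centre of the floor of compartment 3, counted from the robot's left (+y) end of the row; 4 mm above the tray's underside
- cell4 (a point): centre of the floor of compartment 4, counted from the robot's left (+y) end of the row; 4 mm above the tray's underside
- tub: fixed open grey plastic scrap tub, 160 (x) x 170 (y) x 80 mm high, walls and floor 4 mm, empty at the start; stands to the left or right of the tray, turned by up to 12 degrees, x away from the robot. Origin: centre of its underside
- tin: bystander: round steel polish tin, 94 mm across, 48 mm high, on the other side of the tray from the tub; origin at the centre of its underside
- bottle: bystander: white plastic bottle, 64 mm across, 170 mm tall, beyond the tray; origin at the centre of its underside
- brush: bystander: flat brush with an orange wooden handle lying beyond the tray, about 200 mm long along its x axis; origin at the middle of its underside

How it is judged (in metres and radians):
On the way, in this order (a step that is already met when the one before it is completed fails the run):
1. the pad in the first compartment from the left is squeezed about 5 mm (at least 3.5 mm) and held for 0.2 s (((horizontal distance between pad_a and cell1 below 0.035 m and value of joint cap_a above 0.0035 m) or (horizontal distance between pad_b and cell1 below 0.035 m and value of joint cap_b above 0.0035 m) or (horizontal distance between pad_c and cell1 below 0.035 m and value of joint cap_c above 0.0035 m) or (horizontal distance between pad_d and cell1 below 0.035 m and value of joint cap_d above 0.0035 m))), for 0.2 s.
2. the pad in the second compartment from the left is squeezed about 5 mm (at least 3.5 mm) and held for 0.2 s (((horizontal distance between pad_a and cell2 below 0.035 m and value of joint cap_a above 0.0035 m) or (horizontal distance between pad_b and cell2 below 0.035 m and value of joint cap_b above 0.0035 m) or (horizontal distance between pad_c and cell2 below 0.035 m and value of joint cap_c above 0.0035 m) or (horizontal distance between pad_d and cell2 below 0.035 m and value of joint cap_d above 0.0035 m))), for 0.2 s.
3. the pad in the third compartment from the left is squeezed about 5 mm (at least 3.5 mm) and held for 0.2 s (((horizontal distance between pad_a and cell3 below 0.035 m and value of joint cap_a above 0.0035 m) or (horizontal distance between pad_b and cell3 below 0.035 m and value of joint cap_b above 0.0035 m) or (horizontal distance between pad_c and cell3 below 0.035 m and value of joint cap_c above 0.0035 m) or (horizontal distance between pad_d and cell3 below 0.035 m and value of joint cap_d above 0.0035 m))), for 0.2 s.
4. the pad in the fourth compartment from the left is squeezed about 5 mm (at least 3.5 mm) and held for 0.2 s (((horizontal distance between pad_a and cell4 below 0.035 m and value of joint cap_a above 0.0035 m) or (horizontal distance between pad_b and cell4 below 0.035 m and value of joint cap_b above 0.0035 m) or (horizontal distance between pad_c and cell4 below 0.035 m and value of joint cap_c above 0.0035 m) or (horizontal distance between pad_d and cell4 below 0.035 m and value of joint cap_d above 0.0035 m))), for 0.2 s.
At the end, for the whole second after the job is handed in: The two worn-out pads lie at rest inside the scrap tub (underside's centre below 75 mm); the two firm ones lie plate up (within 0.15 rad) at rest in their own compartments, within 40 mm of their start (known by the plate's settling under 0.155 mm by its own weight; worn-out: over 0.2) (linear speed of each of pad_a, pad_b, pad_c, pad_d below 0.02 m/s and ((distance of each of pad_a, pad_b from where it was at the start of the episode below 0.04 m and angle between each of pad_a, pad_b's own z axis and vertical below 0.15 rad and z of each of pad_a, pad_b in the frame of tray below 0.012 m and value of joint each of cap_a, cap_b below 0.000155 m and x of pad_c in the frame of tub between -0.08 and 0.08 m and y of pad_c in the frame of tub between -0.085 and 0.085 m and z of each of pad_c, pad_d in the frame of tub below 0.075 m and x of pad_d in the frame of tub between -0.08 and 0.08 m and y of pad_d in the frame of tub between -0.085 and 0.085 m) or (distance of each of pad_a, pad_c from where it was at the start of the episode below 0.04 m and angle between each of pad_a, pad_c's own z axis and vertical below 0.15 rad and z of each of pad_a, pad_c in the frame of tray below 0.012 m and value of joint each of cap_a, cap_c below 0.000155 m and x of pad_b in the frame of tub between -0.08 and 0.08 m and y of pad_b in the frame of tub between -0.085 and 0.085 m and z of each of pad_b, pad_d in the frame of tub below 0.075 m and x of pad_d in the frame of tub between -0.08 and 0.08 m and y of pad_d in the frame of tub between -0.085 and 0.085 m) or (distance of each of pad_a, pad_d from where it was at the start of the episode below 0.04 m and angle between each of pad_a, pad_d's own z axis and vertical below 0.15 rad and z of each of pad_a, pad_d in the frame of tray below 0.012 m and value of joint each of cap_a, cap_d below 0.000155 m and x of pad_b in the frame of tub between -0.08 and 0.08 m and y of pad_b in the frame of tub between -0.085 and 0.085 m and z of each of pad_b, pad_c in the frame of tub below 0.075 m and x of pad_c in the frame of tub between -0.08 and 0.08 m and y of pad_c in the frame of tub between -0.085 and 0.085 m) or (x of pad_a in the frame of tub between -0.08 and 0.08 m and y of pad_a in the frame of tub between -0.085 and 0.085 m and z of each of pad_a, pad_d in the frame of tub below 0.075 m and distance of each of pad_b, pad_c from where it was at the start of the episode below 0.04 m and angle between each of pad_b, pad_c's own z axis and vertical below 0.15 rad and z of each of pad_b, pad_c in the frame of tray below 0.012 m and value of joint each of cap_b, cap_c below 0.000155 m and x of pad_d in the frame of tub between -0.08 and 0.08 m and y of pad_d in the frame of tub between -0.085 and 0.085 m) or (x of pad_a in the frame of tub between -0.08 and 0.08 m and y of pad_a in the frame of tub between -0.085 and 0.085 m and z of each of pad_a, pad_c in the frame of tub below 0.075 m and distance of each of pad_b, pad_d from where it was at the start of the episode below 0.04 m and angle between each of pad_b, pad_d's own z axis and vertical below 0.15 rad and z of each of pad_b, pad_d in the frame of tray below 0.012 m and value of joint each of cap_b, cap_d below 0.000155 m and x of pad_c in the frame of tub between -0.08 and 0.08 m and y of pad_c in the frame of tub between -0.085 and 0.085 m) or (x of pad_a in the frame of tub between -0.08 and 0.08 m and y of pad_a in the frame of tub between -0.085 and 0.085 m and z of each of pad_a, pad_b in the frame of tub below 0.075 m and x of pad_b in the frame of tub between -0.08 and 0.08 m and y of pad_b in the frame of tub between -0.085 and 0.085 m and distance of each of pad_c, pad_d from where it was at the start of the episode below 0.04 m and angle between each of pad_c, pad_d's own z axis and vertical below 0.15 rad and z of each of pad_c, pad_d in the frame of tray below 0.012 m and value of joint each of cap_c, cap_d below 0.000155 m))); the robot touches nothing.
It fails at once if a pad in the tray is crushed: squeezed more than 8 mm ((value of joint cap_a above 0.008 m and horizontal distance between pad_a and tray below 0.2 m) or (value of joint cap_b above 0.008 m and horizontal distance between pad_b and tray below 0.2 m) or (value of joint cap_c above 0.008 m and horizontal distance between pad_c and tray below 0.2 m) or (value of joint cap_d above 0.008 m and horizontal distance between pad_d and tray below 0.2 m)).
It fails at once if a pad is pushed down on the tray with more than 30 N (contact force between any of pad_a, pad_b, pad_c, pad_d and tray above 30 N).
It fails at once if the tin, bottle or brush is moved by more than 30 mm (distance of any of tin, bottle, brush from where it was at the start of the episode above 0.03 m).
It also fails if it takes over 67 s, if anything falls off the work surface, if the arm or the gripper's body presses on something with over 40 N, if the wrist force passes 120 N, or if a joint passes its speed limit or range.

## Robot

A 6-joint arm with a two-finger parallel gripper is mounted at the origin on the work surface. World frame = base frame: x ahead of the robot, y to its left, z up, the work surface at z = 0. Lengths are in mm, angles in rad, forces in N, time in s.
With the tool pointing down it reaches from about 250 to 775 mm from the base axis. Payload 4 kg.
Tool frame: the origin (TCP) lies at the very end of the fingers, on their centre line; the grasp point (between the pads) lies 19 mm behind it; z points along the fingers, y is the direction in which the jaws open and shut (so a half turn about z gives the same grasp; the last joint's range is limited). The gripper opens to 85 mm and grips with 20 to 120 N. Pads are 22 mm wide; open, the fingers measure 114 mm over their backs; the gripper's body (76 mm by 85 mm) begins 54 mm behind the grasp point. The pads swing forward as they close: fully open they stand 13 mm farther back than shut.
Start: joints at [-1.297, 0.087, 1.371, -0, 1.684, -0.103], TCP at [202.369, -511.434, 231.341] pointing down, gripper open.
Joint ranges: [-3.1, 3.1], [-0.76, 2.03], [0.27, 2.55], [-1.08, 4.22], [0.17, 2.65], [-2.57, 2.57]. Speed limits (rad/s): [2.79, 2.79, 3.14, 3.14, 3.14, 3.14].

## Interface

Orientations are given as a rotation vector (axis times angle).
In Python, from cell import arm gives the robot as it stands. The module is installed in compiled form; this text tells all that it offers.
- The arm moves only by the tool send_rows, never from a script. Its argument "steps" is a list of rows, each a list of 4 numbers: the shift along the tool's x, y, z in mm, then the turn about the tool's z in rad. In form: [[tx, ty, tz, yaw], ...]. A call has 1 to 20 rows; each row shifts and turns the commanded pose from where the row before left it, along the tool's axes as they then stand; what a row does not reach is not made up. A row lasts 1/12 s, in which the tool goes at most 41.7 mm and 7.16 degrees, less where a joint would pass 70% of its speed; a pose out of reach is approached as far as the arm can. A call is refused whole if a number of a shift passes 41.7 or a number of a turn 0.125, either way. A call with a gripper value outside its range is refused whole. "grip" is the gripper command: -1 is fully open, 1 is shut, values between are in proportion, set as the call begins (left out, the last holds). The fingers move at their own pace and stop on an object; the grip force is fixed at half the most. Time passes only in rows, so rows that do not move let the fingers close. It gives the time, the measured TCP pose, the force and the opening at its end, in the units of the state.
- arm.get_state(): the state, without advancing time (a new reading comes with each control period).
- arm.get_image(name): name is "side" or "top"; returns a dict with "pixels" (384x512x3 uint8, red, green, blue), "K" (3x3 intrinsics, pixels), "k1" (the pictures are not rectified: a ray, as slopes to the right and down, at radius r is drawn at 1 + k1 r^2 times it, then the intrinsics apply), "T" (4x4, takes a point from camera to world coordinates). Camera axes: x right, y up, looking along -z (the intrinsics and any distortion apply to the point x, -y, -z); pixel columns grow to the right and rows downward; lengths in mm; the calibration is good to about 2 mm. A picture is of the moment at which its call begins. There is no depth.
- arm.finish_job(): hands the job in, once; it reports no verdict.
The state is a dict: "clock": time; "joints": joint angles; "qd": joint speeds; "joint_torque": joint torques, N m; "tcp_pos": TCP position; "ee_rot": TCP orientation; "ft_force": force on the tool from outside, world axes, zero at the start; "wrist_torque": the same for the moment, N m; "width": opening from 0.0 (shut) to 1.0 (fully open).
Only numpy, scipy, OpenCV 4.12 (cv2) and the standard library are available. Lean on these libraries where they do the work, as an engineer would, in place of code of your own. Each camera call takes 0.05 s, during which the arm holds its last target.

## Working session

There is one attempt and no reset: what is moved stays moved. The work goes in short steps, Python scripts to look and compute and a tool call to move; the robot and the scene stay as the last step left them, time stands still between calls to the robot, and variables do not carry over. Pictures are saved under pics/ and viewed, and the job is handed in when it is done.

Besides the shell and the picture viewer there is one more tool, called after "Call:" by a JSON object that holds its "method" and its "body". send_rows: Moves the arm, as the interface text tells. Its arguments: {"type":"object","properties":{"steps":{"type":"array","items":{"type":"array","items":{"type":"number"}}},"grip":{"type":"number"}},"required":["steps"]}

```bash
mkdir -p pics; python3 - <<'E'
from cell import arm
import cv2,numpy as np
s=arm.get_state()
for k,v in s.items(): print(k,np.round(v,4))
for n in("side","top"):
    d=arm.get_image(n); cv2.imwrite(f"pics/{n}0.png",d["pixels"][:,:,::-1])
    print(n,np.round(d["K"],1).tolist(),d["k1"],np.round(d["T"],3).tolist())
E
```

```text
clock 0.0
joints [-1.2971  0.088   1.3723  0.      1.6836 -0.1031]
qd [ 0.0003 -0.0006 -0.0002 -0.0012 -0.0011  0.0011]
joint_torque [ 0.00000e+00 -3.51858e+01 -3.13278e+01 -2.00000e-04  1.07000e-02
  0.00000e+00]
tcp_pos [ 202.251  -510.9162  230.0855]
ee_rot [-3.0837e+00 -5.8800e-01  3.0000e-04]
ft_force [-0.1851 -0.2205 -0.6857]
wrist_torque [-0.047  -0.0257 -0.0282]
width 1.0002
side [[496.8, 0.0, 253.6], [0.0, 496.8, 199.8], [0.0, 0.0, 1.0]] -0.20575340673834905 [[-0.997, 0.037, -0.066, 545.537], [-0.074, -0.669, 0.74, 983.613], [-0.017, 0.743, 0.67, 913.925], [0.0, 0.0, 0.0, 1.0]]
top [[354.4, 0.0, 253.5], [0.0, 354.4, 196.2], [0.0, 0.0, 1.0]] -0.027247290624547817 [[-0.016, 0.985, -0.171, 459.084], [-1.0, -0.018, -0.013, -9.762], [-0.016, 0.171, 0.985, 857.955], [0.0, 0.0, 0.0, 1.0]]
```

View pics/top0.png

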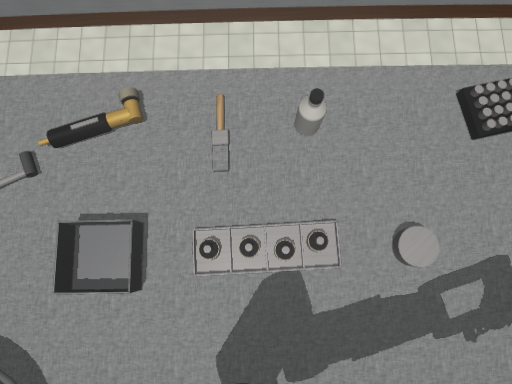

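View pics/side0.png

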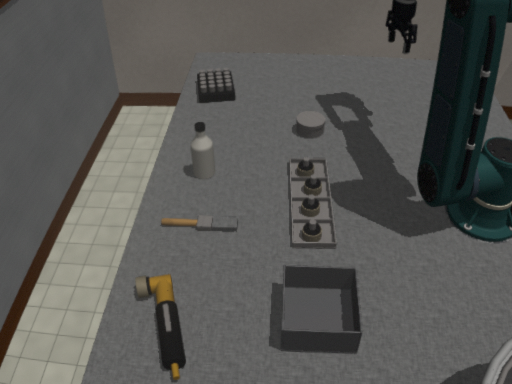

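The top view shows the tub at about (97,257), the tray at about (266,247), and the pads at about (209,249), (249,247), (285,250) and (318,240). The tin is at (418,246), the bottle at (312,112) and the brush at (220,135). I'll measure the pads and tray from this view.

```bash
cat > h.py <<'E'
import cv2,numpy as np
def ray(d,uv):
    K=np.array(d["K"]);uv=np.asarray(uv,float).reshape(-1,1,2)
    p=cv2.undistortPoints(uv,K,np.array([d["k1"],0,0,0,0.]),None,None)[:,0]
    T=np.array(d["T"]); v=np.c_[p[:,0],-p[:,1],-np.ones(len(p))]@T[:3,:3].T
    return T[:3,3],v
def onz(d,uv,z):
    o,v=ray(d,uv); z=np.asarray(z,float)
    return o+v*((z-o[2])/v[:,2])[:,None]
def proj(d,P):
    T=np.linalg.inv(np.array(d["T"])); c=np.asarray(P,float).reshape(-1,3)@T[:3,:3].T+T[:3,3]
    c=np.c_[c[:,0],-c[:,1],-c[:,2]]
    return cv2.projectPoints(c,np.zeros(3),np.zeros(3),np.array(d["K"]),np.array([d["k1"],0,0,0,0.]))[0][:,0]
def tri(d1,u1,d2,u2):
    (o1,v1),(o2,v2)=ray(d1,[u1]),ray(d2,[u2]);v1=v1[0]/np.linalg.norm(v1);v2=v2[0]/np.linalg.norm(v2)
    A=np.c_[v1,-v2];t=np.linalg.lstsq(A,o2-o1,rcond=None)[0]
    a,b=o1+t[0]*v1,o2+t[1]*v2
    return (a+b)/2,np.linalg.norm(a-b)
E
python3 - <<'E'
import cv2
a=cv2.imread("pics/top0.png")[205:300,40:350]; b=cv2.imread("pics/side0.png")[150:360,270:370]
cv2.imwrite("pics/tc.png",cv2.resize(cv2.imread("pics/top0.png")[210:285,185:345],(800,375),interpolation=cv2.INTER_CUBIC))
cv2.imwrite("pics/sc.png",cv2.resize(cv2.imread("pics/side0.png")[150:250,280:345],(390,600),interpolation=cv2.INTER_CUBIC))
cv2.imwrite("pics/tub.png",cv2.resize(cv2.imread("pics/top0.png")[210:305,45:160],(690,570),interpolation=cv2.INTER_CUBIC))
E
```

```text
(no output)
```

View pics/tc.png

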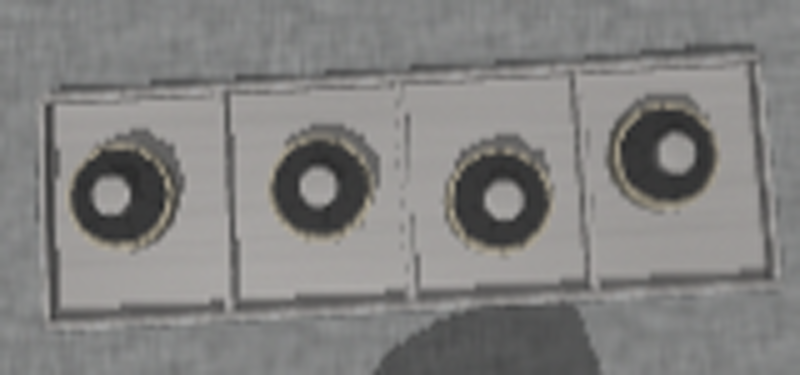

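View pics/sc.png

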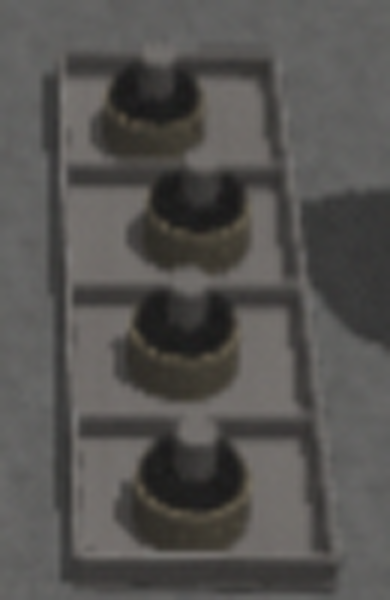

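View pics/tub.png

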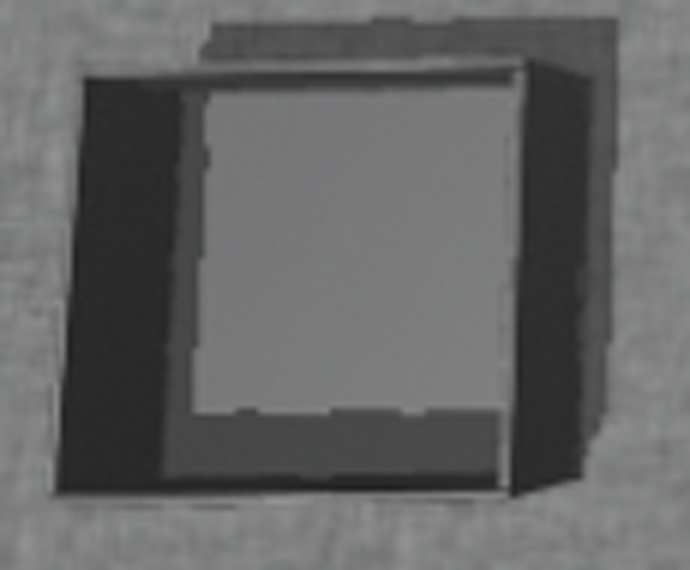

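```bash
cat > m.py <<'E'
from cell import arm
import cv2,numpy as np
from h import *
d=arm.get_image("top"); s=arm.get_image("side")
g=cv2.cvtColor(d["pixels"],cv2.COLOR_RGB2GRAY)
sub=g[215:280,190:345]
m=(sub<62).astype(np.uint8)
cs,_=cv2.findContours(m,cv2.RETR_EXTERNAL,cv2.CHAIN_APPROX_NONE)
cs=[c for c in cs if 150<cv2.contourArea(c)<450]
cs=sorted(cs,key=lambda c:c[:,0,0].mean())
side=[((200,430)),(190,300),(200,180),(157,52)]
for i,c in enumerate(cs):
    h=cv2.convexHull(c); (cx,cy),r=cv2.minEnclosingCircle(h); M=cv2.moments(h)
    u=[M["m10"]/M["m00"]+190,M["m01"]/M["m00"]+215]
    # stem: bright blob within
    mm=np.zeros_like(m);cv2.fillPoly(mm,[cv2.erode(m,None) is None or h],1); w=np.clip(sub.astype(float)-62,0,None)*cv2.erode(mm,np.ones((5,5)))
    yy,xx=np.mgrid[:65,:155]; us=[(w*xx).sum()/w.sum()+190,(w*yy).sum()/w.sum()+215]
    e=onz(d,[[190+cx-r,215+cy],[190+cx+r,215+cy]],33)
    print(i+1,np.round(u,1),"plate",onz(d,[u],33)[0].round(1),"dia",round(np.linalg.norm(e[0]-e[1]),1),"stem",np.round(us,1),onz(d,[us],55)[0].round(1), "side-pred stemtop px in crop", ((proj(s,onz(d,[us],55))[0]-[280,150])*6).round(0))
E
python3 m.py; python3 - <<'E'
from cell import arm
from h import *
d=arm.get_image("top")
c=(np.array([[48,100],[757,55],[775,280],[52,320]])+.5)/5-.5+[185,210]
P=onz(d,c,20);print(P.round(1),[round(np.linalg.norm(P[i]-P[i-1]),1) for i in range(4)],P.mean(0).round(1))
c=(np.array([[85,78],[522,62],[512,495],[56,492]])+.5)/6-.5+[45,210]
P=onz(d,c,80);print(P.round(1),[round(np.linalg.norm(P[i]-P[i-1]),1) for i in range(4)],P.mean(0).round(1))
E
```

```text
1 [208.3 248.6] plate [481.2 107.2  33. ] dia 42.2 stem [206.7 248.7] [480.4 107.6  55. ] side-pred stemtop px in crop [193. 431.]
2 [248.5 246.9] plate [483.5  14.3  33. ] dia 40.6 stem [248.2 247. ] [482.8  14.3  55. ] side-pred stemtop px in crop [184. 280.]
3 [284.4 249.5] plate [476.4 -68.4  33. ] dia 40.6 stem [285.3 249.7] [475.5 -68.7  55. ] side-pred stemtop px in crop [198. 159.]
4 [317.8 240.5] plate [ 495.7 -146.1   33. ] dia 41.4 stem [319.7 240.3] [ 495.1 -146.7   55. ] side-pred stemtop px in crop [154.  53.]
[[ 526.6  142.8   20. ]
 [ 542.2 -193.3   20. ]
 [ 437.5 -196.    20. ]
 [ 424.4  139.7   20. ]] [np.float64(102.2), np.float64(336.5), np.float64(104.8), np.float64(336.0)] [482.7 -26.7  20. ]
[[542.  436.9  80. ]
 [545.4 271.9  80. ]
 [389.6 269.3  80. ]
 [391.9 436.5  80. ]] [np.float64(150.2), np.float64(165.0), np.float64(155.9), np.float64(167.3)] [467.2 353.7  80. ]
```

Call:
{"method": "send_rows", "body": {"grip": 1, "steps": [[0,0,0,0.094],[0,0,0,0.094],[0,0,0,0.094],[0,0,0,0.094],[15,-34,0,0],[15,-34,0,0],[15,-34,0,0],[15,-34,0,0],[15,-34,0,0],[15,-34,0,0],[15,-34,0,0],[15,-34,0,0],[15,-34,0,0],[15,-34,0,0],[15,-34,0,0],[15,-34,0,0],[15,-34,0,0],[15,-34,0,0],[15,-34,0,0],[0,0,0,0]]}}

```text
clock: 1.92
tcp_pos: [428.2, 4.3, 231.1]
ee_rot: [-3.138, -0.015, -0.001]
ft_force: [-0.1, -0.6, -0.1]
width: -0.002
```

Call:
{"method": "send_rows", "body": {"steps": [[15,-30,20,0.0096],[15,-30,20,0],[15,-30,20,0],[7.3,-13.2,30,0],[0,0,30,0],[0,0,25,0],[0,0,10,0],[0,0,0,0],[0,0,0,0],[0,0,0,0]]}}

```text
clock: 2.75
tcp_pos: [481.4, 101.3, 78.5]
ee_rot: [-3.141, 0.015, -0.006]
ft_force: [-0.1, -0.9, 0.5]
width: 0.003
```

```bash
python3 - <<'E'
from cell import arm
import cv2,numpy as np
s=arm.get_state(); print(s["tcp_pos"],s["ee_rot"],s["ft_force"])
d=arm.get_image("side"); cv2.imwrite("pics/s1.png",cv2.resize(d["pixels"][120:260,250:390,::-1],(600,600),interpolation=cv2.INTER_CUBIC))
E
```

```text
[481.36368265 101.3243372   78.45132622] [-3.14131984  0.01489437 -0.00604817] [-0.11974378 -0.90142308  0.5156785 ]
```

View pics/s1.png

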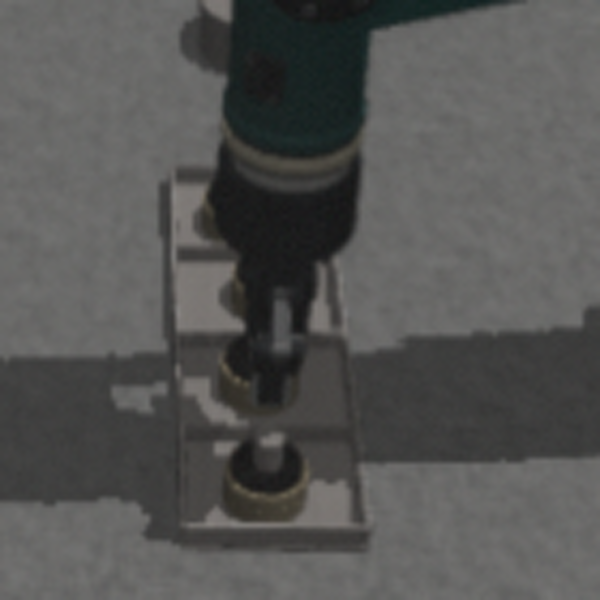

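Call:
{"method": "send_rows", "body": {"steps": [[-0.8,-6.2,5,-0.0095],[0,0,8,0],[0,0,4,0],[0,0,2,0],[0,0,0,0],[0,0,0,0],[0,0,0,0]]}}

```text
clock: 3.38
tcp_pos: [479.3, 107.8, 57.4]
ee_rot: [3.141, 0.001, 0.0]
ft_force: [-0.7, -0.2, -0.3]
width: -0.001
```

```bash
python3 - <<'E'
from cell import arm
import cv2,numpy as np
s=arm.get_state(); print(s["tcp_pos"],s["ee_rot"],s["ft_force"])
for n,(a,b,c,e) in {"side":(170,250,280,360),"top":(215,285,170,240)}.items():
    d=arm.get_image(n); cv2.imwrite(f"pics/{n}2.png",cv2.resize(d["pixels"][a:b,c:e,::-1],(560,560),interpolation=cv2.INTER_CUBIC))
E
```

```text
[479.27190719 107.80027334  57.3868264 ] [3.14147441e+00 1.10227574e-03 3.47786130e-04] [-0.65449139 -0.24220004 -0.27664551]
```

View pics/side2.png

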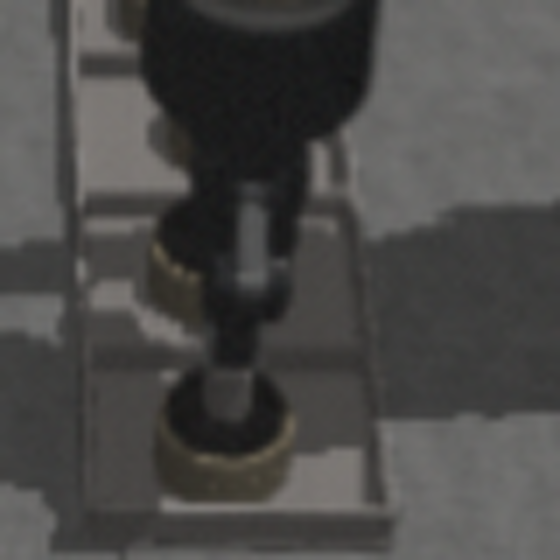

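View pics/top2.png

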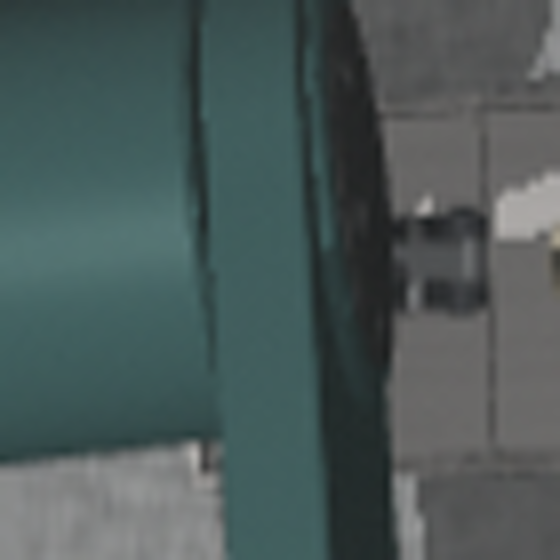

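The side view shows the shut fingertips at crop (235,360), directly above the stem at (229,375), about 2 mm off at most. I'll press slowly now.

Call:
{"method": "send_rows", "body": {"steps": [[1,0,1,0],[0,0,1,0],[0,0,1,0],[0,0,1,0],[0,0,0,0],[0,0,0,0],[0,0,0,0]]}}

```text
clock: 4.07
tcp_pos: [480.4, 107.8, 53.8]
ee_rot: [3.142, 0.001, 0.001]
ft_force: [-0.4, 0.6, 3.5]
width: -0.002
```

Call:
{"method": "send_rows", "body": {"steps": [[0,0,1,0],[0,0,1,0],[0,0,0,0],[0,0,0,0],[0,0,0,0]]}}

```text
clock: 4.48
tcp_pos: [480.5, 107.8, 52.5]
ee_rot: [3.142, 0.001, 0.002]
ft_force: [-1.7, -0.7, 6.7]
width: 0.001
```

Call:
{"method": "send_rows", "body": {"steps": [[0,0,1,0],[0,0,1,0],[0,0,0,0],[0,0,0,0],[0,0,0,0]]}}

```text
clock: 4.9
tcp_pos: [480.7, 107.9, 51.2]
ee_rot: [3.142, 0.001, 0.002]
ft_force: [-4.1, -1.0, 10.9]
width: 0.001
```

Call:
{"method": "send_rows", "body": {"steps": [[0,0,1,0],[-0.5,0,0.6,0],[0,0,0,0],[0,0,0,0],[0,0,0,0],[0,0,0,0]]}}

```text
clock: 5.4
tcp_pos: [480.7, 107.9, 50.4]
ee_rot: [3.142, 0.001, 0.004]
ft_force: [-3.2, -0.4, 14.6]
width: -0.003
```

Call:
{"method": "send_rows", "body": {"steps": [[0,0,-4,0],[0,0,-20,0],[0,30,0,0],[0,33,0,0],[2.5,30,0,0],[0,0,8,0],[0,0,6,0],[0,0,2,0],[0,0,0,0],[0,0,0,0],[0,0,0,0]]}}

```text
clock: 6.32
tcp_pos: [482.1, 15.8, 55.6]
ee_rot: [-3.141, -0.003, 0.0]
ft_force: [-0.5, 1.2, 1.1]
width: 0.003
```

Call:
{"method": "send_rows", "body": {"steps": [[0.5,1.3,-1.5,0],[0,0,1.5,0],[0,0,1,0],[0,0,1,0],[0,0,1,0],[0,0,0,0],[0,0,0,0],[0,0,0,0]]}}

```text
clock: 6.98
tcp_pos: [483.0, 13.7, 53.0]
ee_rot: [-3.141, -0.001, -0.001]
ft_force: [-0.3, 1.2, 2.4]
width: 0.002
```

Call:
{"method": "send_rows", "body": {"steps": [[0,0,1,0],[0,0,1,0],[0,0,0,0],[0,0,0,0],[0,0,0,0]]}}

```text
clock: 7.4
tcp_pos: [483.0, 13.7, 51.2]
ee_rot: [-3.141, -0.001, -0.001]
ft_force: [0.1, 0.9, 4.5]
width: -0.003
```

Pad 2 pushes back softly, about 1.2 N/mm. I'll go about 1.2 mm deeper and hold.

Call:
{"method": "send_rows", "body": {"steps": [[0,0,1.3,0],[0,0,0,0],[0,0,0,0],[0,0,0,0],[0,0,0,0],[0,0,0,0]]}}

```text
clock: 7.9
tcp_pos: [483.0, 13.7, 50.2]
ee_rot: [-3.141, -0.001, -0.001]
ft_force: [-1.9, 0.7, 6.2]
width: -0.003
```

Call:
{"method": "send_rows", "body": {"steps": [[0,0,0,0],[0,0,-4,0],[0,0,-20,0],[-3,30,0,0],[-4.5,33,0,0],[0,19.4,0,0],[0,0,8,0],[0,0,6,0],[0,0,2,0],[0,0,0,0],[0,0,0,0],[0,0,0,0]]}}

```text
clock: 8.9
tcp_pos: [475.3, -68.1, 57.4]
ee_rot: [3.142, 0.003, -0.0]
ft_force: [0.0, 0.0, 0.9]
width: -0.005
```

Call:
{"method": "send_rows", "body": {"steps": [[0,0.5,1,0],[0,0,1,0],[0,0,1,0],[0,0,1,0],[0,0,0,0],[0,0,0,0],[0,0,0,0]]}}

```text
clock: 9.48
tcp_pos: [475.5, -69.3, 53.9]
ee_rot: [-3.141, -0.001, -0.001]
ft_force: [-0.8, 1.9, 3.5]
width: -0.002
```

Call:
{"method": "send_rows", "body": {"steps": [[0,0,1,0],[0,0,1,0],[0,0,0,0],[0,0,0,0],[0,0,0,0]]}}

```text
clock: 9.9
tcp_pos: [475.6, -69.3, 52.4]
ee_rot: [-3.142, -0.001, -0.002]
ft_force: [-2.3, 1.8, 7.0]
width: -0.001
```

Call:
{"method": "send_rows", "body": {"steps": [[0,0,1,0],[0,0,1,0],[0,0,1,0],[0,0,0,0],[0,0,0,0],[0,0,0,0]]}}

```text
clock: 10.4
tcp_pos: [475.8, -69.3, 50.5]
ee_rot: [3.141, 0.001, 0.002]
ft_force: [-4.5, 1.9, 12.6]
width: -0.003
```

Call:
{"method": "send_rows", "body": {"steps": [[0,0,0.6,0],[0,0,0,0],[0,0,0,0],[0,0,0,0],[0,0,0,0]]}}

```text
clock: 10.82
tcp_pos: [475.8, -69.4, 50.1]
ee_rot: [3.141, 0.001, 0.002]
ft_force: [-4.2, 1.9, 13.3]
width: 0.0
```

Call:
{"method": "send_rows", "body": {"steps": [[0,0,-4,0],[0,0,-20,0],[6,30,0,0],[7.5,33,0,0],[6,14.4,0,0],[0,0,8,0],[0,0,5,0],[0,0,1,0],[0,0,0,0],[0,0,0,0],[0,0,0,0]]}}

```text
clock: 11.73
tcp_pos: [494.7, -145.9, 57.8]
ee_rot: [-3.142, -0.003, 0.0]
ft_force: [-0.4, 0.4, -0.5]
width: -0.001
```

Call:
{"method": "send_rows", "body": {"steps": [[0.4,0.5,1,0],[0,0,1,0],[0,0,1,0],[0,0,1,0],[0,0,0,0],[0,0,0,0],[0,0,0,0]]}}

```text
clock: 12.32
tcp_pos: [495.4, -147.2, 54.0]
ee_rot: [-3.142, -0.001, -0.001]
ft_force: [0.4, 1.1, 0.9]
width: -0.001
```

Call:
{"method": "send_rows", "body": {"steps": [[0,0,1,0],[0,0,1,0],[0,0,0,0],[0,0,0,0],[0,0,0,0]]}}

```text
clock: 12.73
tcp_pos: [495.4, -147.2, 52.1]
ee_rot: [3.142, 0.001, 0.001]
ft_force: [0.0, 0.5, 2.9]
width: -0.004
```

Call:
{"method": "send_rows", "body": {"steps": [[0,0,1,0],[0,0,1.2,0],[0,0,0,0],[0,0,0,0],[0,0,0,0],[0,0,0,0],[0,0,0,0]]}}

```text
clock: 13.32
tcp_pos: [495.4, -147.3, 50.1]
ee_rot: [3.141, 0.001, 0.001]
ft_force: [-2.0, 1.3, 5.3]
width: 0.004
```

Pads 2 and 4 are worn (about 6.2 N and 5.3 N). Pads 1 and 3 are firm (14.6 N and 13.3 N). I'll grip pad 4 by its stem.

Call:
{"method": "send_rows", "body": {"steps": [[0,0,0,0],[0,0,0,0],[0,0,-4,0],[0,0,-26,0]]}}

```text
clock: 13.65
tcp_pos: [491.7, -146.1, 74.8]
ee_rot: [-3.138, -0.001, 0.016]
ft_force: [0.1, 0.1, -0.4]
width: -0.003
```

Call:
{"method": "send_rows", "body": {"grip": 0.1, "steps": [[0,0,0,0],[0,0,0,0],[0,0,0,0],[0,0,0,0],[0,0,0,0],[0,0,0,0],[0,0,0,0]]}}

```text
clock: 14.23
tcp_pos: [494.8, -147.1, 78.9]
ee_rot: [-3.141, -0.001, 0.002]
ft_force: [0.4, 0.1, 0.0]
width: 0.45
```

Call:
{"method": "send_rows", "body": {"steps": [[0.3,-0.4,15,0],[0,0,15,0],[0,0,8,0],[0,0,4,0],[0,0,0,0],[0,0,0,0],[0,0,0,0]]}}

```text
clock: 14.82
tcp_pos: [496.1, -147.1, 38.5]
ee_rot: [3.141, 0.001, 0.002]
ft_force: [-0.8, 0.7, -0.2]
width: 0.451
```

```bash
python3 - <<'E'
from cell import arm
import cv2,numpy as np
for n,(a,b,c,e) in {"side":(130,210,270,350),"top":(205,285,275,355)}.items():
    d=arm.get_image(n); cv2.imwrite(f"pics/{n}3.png",cv2.resize(d["pixels"][a:b,c:e,::-1],(560,560),interpolation=cv2.INTER_CUBIC))
s=arm.get_state(); print(s["tcp_pos"],s["ee_rot"],s["ft_force"])
E
```

```text
[ 496.1711039  -147.15935573   38.55866949] [3.14076760e+00 1.04396342e-03 2.67271881e-03] [0.13167412 0.06528162 0.18818282]
```

View pics/side3.png

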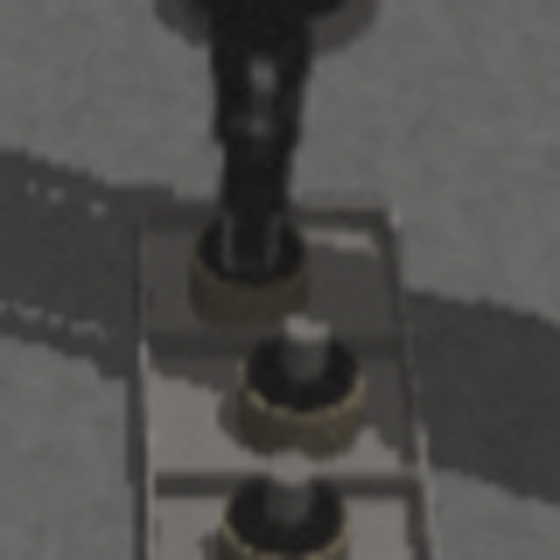

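View pics/top3.png

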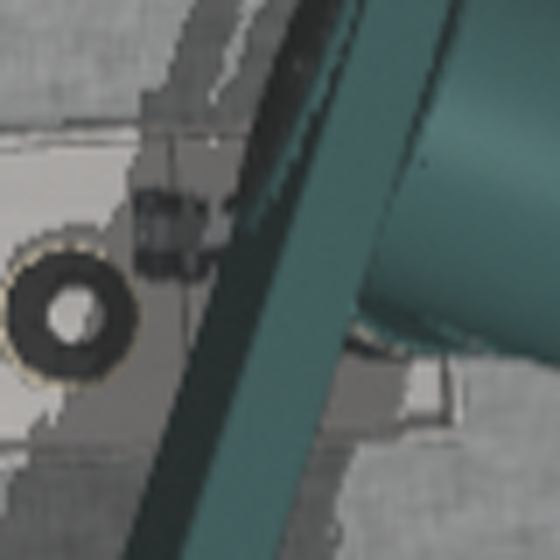

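The side view shows the open fingers at crop (255,250), straddling pad 4's stem and centred on it. I'll close now.

Call:
{"method": "send_rows", "body": {"grip": 1, "steps": [[0,0,1,0],[0,0,0,0],[0,0,0,0],[0,0,0,0],[0,0,0,0],[0,0,0,0],[0,0,0,0],[0,0,0,0]]}}

```text
clock: 15.58
tcp_pos: [495.7, -147.0, 36.7]
ee_rot: [3.141, 0.001, 0.001]
ft_force: [0.6, -0.7, 1.3]
width: 0.183
```

Call:
{"method": "send_rows", "body": {"steps": [[0,0,-5,0],[0,0,-15,0],[0,0,-25,0],[0,0,-30,0],[0,0,-30,0],[0,0,-15,0],[0,0,0,0],[0,0,0,0]]}}

```text
clock: 16.25
tcp_pos: [495.7, -146.9, 157.2]
ee_rot: [3.141, 0.001, 0.002]
ft_force: [-0.5, -0.1, -1.1]
width: 0.183
```

```bash
python3 - <<'E'
from cell import arm
import cv2,numpy as np
d=arm.get_image("side"); cv2.imwrite("pics/side4.png",cv2.resize(d["pixels"][90:210,260:380,::-1],(600,600),interpolation=cv2.INTER_CUBIC))
s=arm.get_state(); print(s["tcp_pos"],s["ee_rot"],s["ft_force"],s["width"])
E
```

```text
[ 494.83075307 -146.53519673  155.52454516] [-3.14091622e+00 -1.19876616e-03  2.72601255e-03] [ 0.67004351 -0.47773961 -1.10432217] 0.17738631357442095
```

View pics/side4.png

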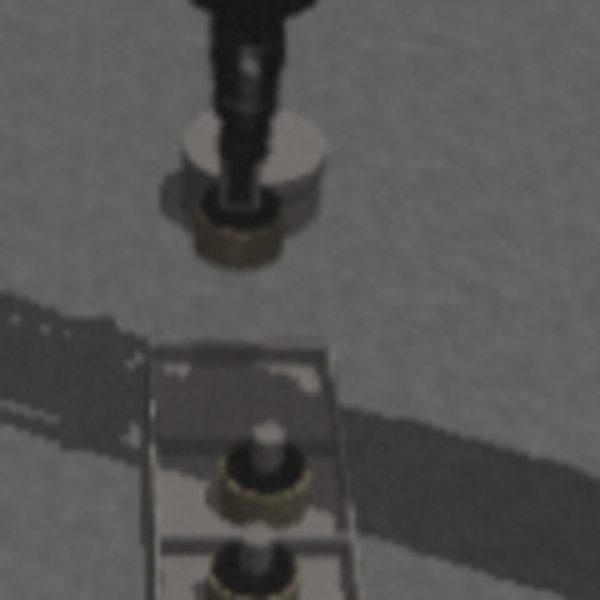

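Call:
{"method": "send_rows", "body": {"steps": [[0,-10,0,0],[0,-20,0,0],[0,-30,0,0],[0,-33,0,0],[-2,-33,0,0],[-2,-33,0,0],[-2,-33,0,0],[-2,-33,0,0],[-2,-33,0,0],[-2,-33,0,0],[-2,-33,0,0],[-2,-33,0,0],[-2,-33,0,0],[-2,-33,0,0],[-2,-33,0,0],[-2,-33,0,0],[-2,-33,0,0],[-2,-25,0,0],[0,-20,0,0],[0,0,0,0]]}}

```text
clock: 17.97
tcp_pos: [464.4, 423.7, 153.3]
ee_rot: [3.141, 0.008, -0.007]
ft_force: [-0.0, -1.0, -0.3]
width: 0.189
```

Call:
{"method": "send_rows", "body": {"steps": [[0,0,0,0],[0,0,0,0]]}}

```text
clock: 18.13
tcp_pos: [466.1, 419.4, 154.7]
ee_rot: [3.139, 0.001, -0.004]
ft_force: [-0.0, 0.3, -0.1]
width: 0.182
```

Call:
{"method": "send_rows", "body": {"steps": [[0,16,0,0],[0,16,0,0],[0,0,0,0],[0,0,20,0],[0,0,25,0],[0,0,25,0],[0,0,20,0],[0,0,10,0],[0,0,4,0],[0,0,0,0],[0,0,0,0]]}}

```text
clock: 19.05
tcp_pos: [467.9, 388.5, 53.8]
ee_rot: [-3.14, -0.001, -0.003]
ft_force: [0.1, -1.2, -0.1]
width: 0.183
```

```bash
python3 - <<'E'
from cell import arm
import cv2,numpy as np
d=arm.get_image("side"); cv2.imwrite("pics/side5.png",cv2.resize(d["pixels"][210:370,250:410,::-1],(600,600),interpolation=cv2.INTER_CUBIC))
s=arm.get_state(); print(s["tcp_pos"],s["ee_rot"],s["ft_force"],s["width"])
E
```

```text
[468.19579522 388.72725394  54.43563299] [-3.13979199e+00 -7.08587568e-04 -4.21459016e-03] [-0.02021569 -0.35264415  0.52753411] 0.1777255639334902
```

View pics/side5.png

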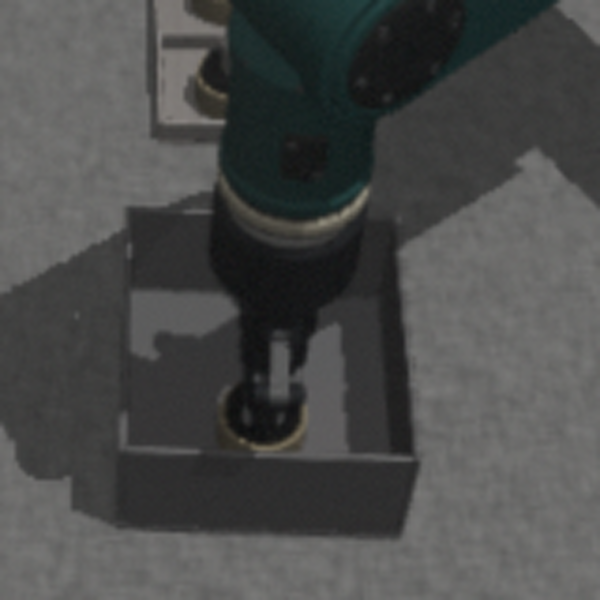

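The pad hangs inside the tub at crop (262,415), clear of the walls. I'll lower it a little further and release.

Call:
{"method": "send_rows", "body": {"steps": [[0,0,6,0],[0,0,6,0],[0,0,0,0],[0,0,0,0]]}}

```text
clock: 19.43
tcp_pos: [466.7, 387.9, 40.0]
ee_rot: [3.141, 0.001, -0.001]
ft_force: [-0.2, 0.2, 0.0]
width: 0.182
```

Call:
{"method": "send_rows", "body": {"grip": 0.1, "steps": [[0,0,0,0],[0,0,0,0],[0,0,0,0],[0,0,0,0],[0,0,0,0],[0,0,-15,0],[0,0,-25,0],[0,0,-30,0],[0,0,-30,0],[0,10,0,0],[0,25,0,0],[0,33,0,0],[0,33,0,0],[0,33,0,0],[0,33,0,0],[0,33,0,0],[0,33,0,0],[0,33,0,0],[0,33,0,0],[0,0,0,0]]}}

```text
clock: 21.1
tcp_pos: [467.4, 84.1, 140.8]
ee_rot: [3.138, -0.008, 0.001]
ft_force: [-0.4, -0.4, -0.1]
width: 0.449
```

Call:
{"method": "send_rows", "body": {"steps": [[0,0,0,0],[0,0,0,0]]}}

```text
clock: 21.27
tcp_pos: [467.4, 89.4, 140.7]
ee_rot: [-3.141, -0.0, -0.001]
ft_force: [-0.5, -0.2, -0.3]
width: 0.45
```

Call:
{"method": "send_rows", "body": {"steps": [[5,25,0,0],[5,25,0,0],[5.5,25.4,0,0],[0,0,25,0],[0,0,25,0],[0,0,13,0],[0,0,0,0],[0,0,0,0],[0,0,0,0]]}}

```text
clock: 22.02
tcp_pos: [483.9, 14.6, 78.8]
ee_rot: [3.141, 0.004, 0.003]
ft_force: [0.0, -0.1, 0.5]
width: 0.447
```

```bash
python3 - <<'E'
from cell import arm
import cv2,numpy as np
d=arm.get_image("side"); cv2.imwrite("pics/side6.png",cv2.resize(d["pixels"][150:350,250:400,::-1],(450,600),interpolation=cv2.INTER_CUBIC))
s=arm.get_state(); print(s["tcp_pos"],s["ee_rot"],s["ft_force"],s["width"])
E
```

```text
[484.12963434  14.40649617  79.19216835] [3.14132905 0.00331621 0.00473178] [-0.53846646 -0.06799774  0.09036732] 0.4506950628050779
```

View pics/side6.png

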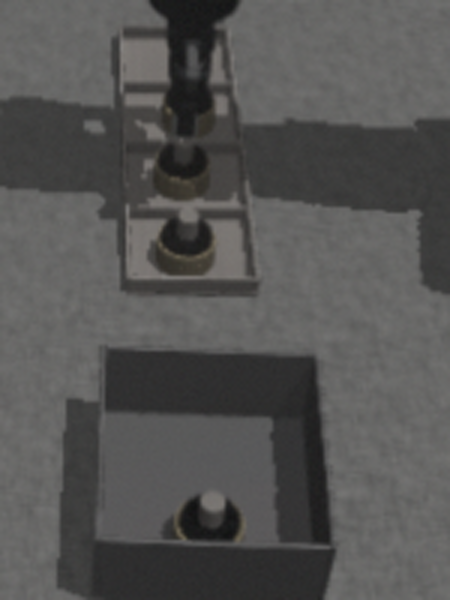

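Pad 4 stands in the tub at crop (211,520). The fingers are above pad 2's stem at (182,150). I'll descend and grip.

Call:
{"method": "send_rows", "body": {"steps": [[-0.7,0.2,15,0],[0,0,15,0],[0,0,8,0],[0,0,4.5,0],[0,0,0,0],[0,0,0,0],[0,0,0,0]]}}

```text
clock: 22.65
tcp_pos: [483.0, 13.5, 36.2]
ee_rot: [3.141, 0.001, 0.003]
ft_force: [-0.4, -0.5, -0.3]
width: 0.452
```

Call:
{"method": "send_rows", "body": {"grip": 1, "steps": [[0,0,0,0],[0,0,0,0],[0,0,0,0],[0,0,0,0],[0,0,0,0],[0,0,0,0],[0,0,0,0]]}}

```text
clock: 23.23
tcp_pos: [482.6, 13.5, 35.4]
ee_rot: [3.141, 0.001, 0.002]
ft_force: [0.6, -0.8, 1.0]
width: 0.182
```

Call:
{"method": "send_rows", "body": {"steps": [[0,0,-5,0],[0,0,-15,0],[0,0,-25,0],[0,0,-30,0],[0,0,-30,0],[0,0,-15,0],[0,0,0,0],[0,-10,0,0],[-2,-25,0,0],[-2,-33,0,0],[-2,-33,0,0],[-2,-33,0,0],[-2,-33,0,0],[-2,-33,0,0],[-2,-33,0,0],[-1.5,-33,0,0],[0,-33,0,0],[0,-5.5,0,0],[0,0,0,0],[0,0,0,0]]}}

```text
clock: 24.9
tcp_pos: [465.1, 317.6, 152.6]
ee_rot: [3.139, 0.003, -0.006]
ft_force: [-0.9, -1.1, -0.1]
width: 0.182
```

```bash
python3 - <<'E'
from cell import arm
import cv2,numpy as np
d=arm.get_image("side"); cv2.imwrite("pics/side7.png",cv2.resize(d["pixels"][150:350,250:400,::-1],(450,600),interpolation=cv2.INTER_CUBIC))
s=arm.get_state(); print(s["tcp_pos"],s["ee_rot"],s["ft_force"],s["width"])
E
```

```text
[465.5403505  317.08292145 153.218662  ] [ 3.13916872e+00  8.80686833e-04 -4.74792705e-03] [ 0.15116243 -0.90361072 -1.29117676] 0.18382289104556845
```

View pics/side7.png

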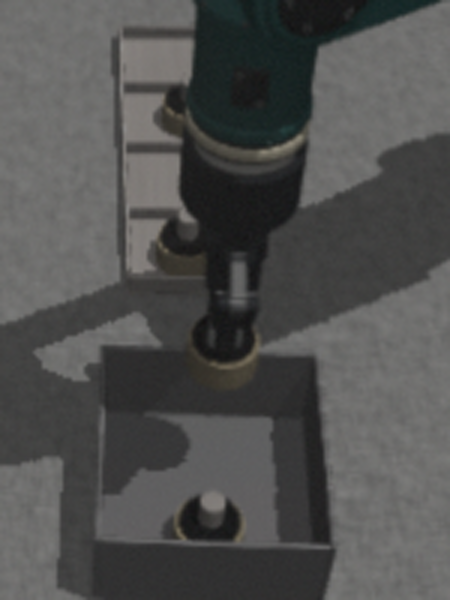

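Pad 2 is held at crop (223,355) and pad 4 stands at (211,520). I'll lower and release.

Call:
{"method": "send_rows", "body": {"steps": [[0,0,20,0],[0,0,25,0],[0,0,25,0],[0,0,22,0],[0,0,14,0],[0,0,7,0],[0,0,0,0],[0,0,0,0],[0,0,0,0]]}}

```text
clock: 25.7
tcp_pos: [467.6, 318.0, 43.6]
ee_rot: [-3.14, 0.0, -0.004]
ft_force: [1.1, -0.5, -1.6]
width: 0.184
```

Call:
{"method": "send_rows", "body": {"grip": 0.1, "steps": [[0,0,0,0],[0,0,0,0],[0,0,0,0],[0,0,0,0],[0,0,0,0],[0,0,-15,0],[0,0,-25,0],[0,0,-30,0],[0,0,-30,0],[0,0,-30,0],[-35,0,0,0],[-35,0,0,0],[-30,0,0,0],[0,0,0,0],[0,0,0,0],[0,0,0,0]]}}

```text
clock: 27.03
tcp_pos: [366.9, 318.1, 172.4]
ee_rot: [-3.141, -0.002, -0.002]
ft_force: [0.1, -0.3, 0.1]
width: 0.449
```

```bash
python3 - <<'E'
from cell import arm
import cv2,numpy as np
for n in("side","top"):
    d=arm.get_image(n); cv2.imwrite(f"pics/{n}8.png",d["pixels"][:,:,::-1])
s=arm.get_state(); print(s["clock"],s["tcp_pos"],s["ft_force"],s["width"])
E
```

```text
27.1333 [367.46440836 317.99516488 172.12242814] [-0.59513179 -0.2777378  -0.32941431] 0.44880601037958767
```

View pics/side8.png

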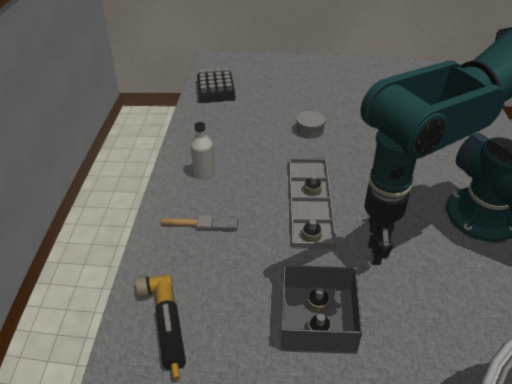

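View pics/top8.png

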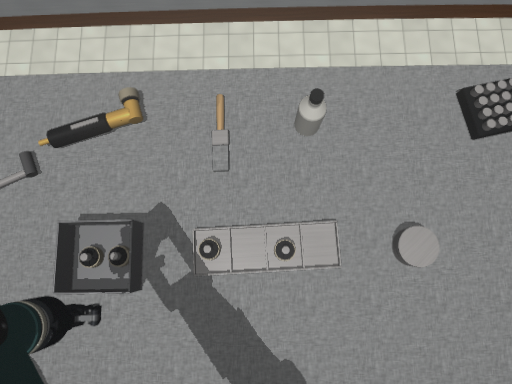

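Both worn pads stand in the tub at top view (89,257) and (118,256). The firm pads are where they started, at (209,249) and (285,250), and the tin, bottle and brush haven't moved. The arm is clear.

```bash
python3 -c "
from cell import arm
print(arm.finish_job())"
```

```text
the job is handed in; nothing more can be done
None
```

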